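# Pin the filter slide and draw it to its detent

## Robot

A 7-joint arm with a two-finger parallel gripper is mounted at the origin on the work surface. World frame = base frame: x ahead of the robot, y to its left, z up, the work surface at z = 0. Lengths are in m, angles in rad, forces in N, time in s.
With the tool pointing down it reaches from about 0.4 to 0.85 m from the base axis. Payload 10.4 kg.
Tool frame: the origin (TCP) lies at the very end of the fingers, on their centre line; the grasp point (between the pads) lies r.tcp_to_grasp behind it (r.tcp_to_grasp is the distance from the TCP to the grasp point, in m); z points along the fingers, y is the line along which they close (so a half turn about z gives the same grasp; the last joint's range is limited). The gripper opens to 87 mm and grips with 3 to 60 N. Pads are 19 mm wide; open, the fingers measure 117 mm over their backs; the gripper's body (75 mm by 190 mm) begins 51 mm behind the grasp point.
Start: joints at [-1.246, 0.332, -0.065, 1.46, 0.022, 1.35, -0.088], TCP at [0.213, 0.588, 0.202] pointing down, gripper open.
Joint ranges: [-2.6, 2.6], [-0.5, 2.12], [-1.47, 1.34], [0.16, 2.42], [-1.27, 4.41], [0.06, 2.06], [-2.6, 2.6]. Speed limits (rad/s): [2.22, 2.22, 2.79, 2.79, 3.14, 3.14, 3.14].

## Interface

Orientations are given as a unit quaternion [x, y, z, w].
In Python, from bench import monitor, cams, ticket, r gives the robot as it stands.
- The arm moves only by the shell command python3 -m crank 'ROWS' [OPENING] [FORCE]. ROWS is a JSON object whose one key "steps" holds a list of rows, each a list of 2 entries, a list of its own where there are three numbers: the shift along the world's x, y, z in units of 25 mm (1.0 is 25 mm), then the turn, a rotation vector about the world's x, y, z in units of 5 degrees (1.0 is 5 degrees). In form: {"steps": [[[x, y, z], [ax, ay, az]], ...]}. A call has 1 to 10 rows; each row shifts and turns the commanded pose from where the row before left it; what a row does not reach is not made up. A row lasts 1/12 s, in which the tool goes at most 41.7 mm and 7.16 degrees, less where a joint would pass 70% of its speed; a pose out of reach is approached as far as the arm can. A call is refused whole if a number of a shift passes 1 or a number of a turn 1, either way. A call with a gripper value outside its range is refused whole. OPENING is the finger opening in mm, from 0 to 87, set as the call begins (- or left out, the last holds). The fingers move at their own pace and stop on an object; FORCE is the grip in N (left out, the last holds). Time passes only in rows, so rows that do not move let the fingers close. It gives the time, the measured TCP pose, the force, the opening and the grip force at its end, in the units of the state.
- monitor.read_state(): the state, without advancing time (a new reading comes with each control period).
- cams.camera(name): name is "scene" or "top" or "wrist"; returns a dict with "pixels" (420x560x3 uint8, blue, green, red), "z_map" (420x560 float32, m along the optical axis (not along the pixel's ray), 0 where there is no reading), "vfov" (degrees; the focal length in pixels is half the picture's height over the tangent of half this angle, whatever the lens; pixels are square), "cx", "cy" (the principal point, pixels), "k1" (the pictures are not rectified: a ray, as slopes to the right and down, at radius r is drawn at 1 + k1 r^2 times it, then the intrinsics apply), "T" (4x4, takes a point from camera to world coordinates). Camera axes: x right, y up, looking along -z (the intrinsics and any distortion apply to the point x, -y, -z); pixel columns grow to the right and rows downward; lengths in m; the calibration is good to about 2 mm. A picture is of the moment at which its call begins.
- ticket.close_job(): hands the job in; it is judged then, once.
The state is a dict: "time": time; "joint_positions": joint angles; "joint_vel": joint speeds; "joint_torque": joint torques, N m; "ee_pos": TCP position; "eef_rot": TCP orientation; "ft_force": force on the tool from outside, world axes, zero at the start; "torque": the same for the moment, N m; "width": finger opening in m; "grip_force": force on a finger pad.
Only numpy, scipy, OpenCV 4.12 (cv2) and the standard library are available. Lean on these libraries where they do the work, as an engineer would, in place of code of your own. Each camera call takes 0.05 s, during which the arm holds its last target. There are 200 camera calls.

## Task

The filter carriage on the rail has to be coupled to its pull bar: take the headed steel pin out of the pin block and push it fully home down through the holes of the carriage's fork and the pull bar, before the carriage is moved. Then grip the upright handle of the pull bar and draw the carriage slowly along the rail towards the handle's end until its sprung ball drops into the notch in front of the lamp, without running past the notch, and finish while still holding the handle there with the ball seated in the notch and the pin in place. Leave the stub beside the pin and the small amber bottle alone.

Things in the scene. Friction and masses are not known exactly. Their poses are not given: they have to be found in the camera images.
- pin: loose bare steel pin, about 40 g, upright in the pin block: shank 8 mm diameter, 21 mm long, chamfered foot; above it the head: a collar 22 mm diameter, 3 mm thick, then a plain grip 15 mm diameter up to 51 mm above the foot. Origin at the foot's lower end on the axis, z up the pin. In the block the shank is hidden in its hole (foot 5 mm above the table), the collar rests on the block's top
- pin_block: fixed grey plastic block 100 x 50 x 26 mm (x, y, z) standing on the table to the left or the right of the rail; origin at the centre of its underside. Two holes: at x = -30 mm the pin, at x = +32 mm the stub (the stub's top is 40 mm above the table)
- rail: fixed aluminium rail 430 mm long (its y axis) and 40 mm wide, top 16 mm above the table; origin at the centre of its underside. The carriage slides along its y axis; +y is the direction to draw it. Its -x side carries the lamp
- hole (a point): centre of the hole's mouth on top of the carriage's fork, 46 mm above the table; axes as the rail. 10 mm holes run vertically in line through the upper plate (40 to 46 mm above the table), the pull bar's flat tongue (33 to 39) and the lower plate (24 to 32). Fully home, the pin's collar sits on the upper plate and its foot is 21 mm below this point
- pull_bar: aluminium pull bar lying in the fork, sliding freely along the rail's y in it by some -4 to +30 mm while unpinned (pinned it has about 2 mm play either way); its hole lines up with the fork's at the start. Origin on its hole's axis, 33 mm above the table; axes as the rail
- grip (a point): grip point of the pull bar's upright handle: a block 30 mm wide (x) and 14 mm thick (y), from 33 to 83 mm above the table; the point lies on its middle, 64 mm above the table, 75 mm from the pull bar's hole towards +y; axes as the rail. Pinch it across its 14 mm thickness (fingers closing along the rail)
- ball (a point): lowest point of the carriage's sprung ball while it rides on the steel strip along the rail's -x side, 29 mm from the rail's middle line, 20 mm above the table, level with the filter; moves with the carriage (not with the ball's spring); axes as the rail
- notch (a point): middle of the notch in the strip, 20 mm above the table, in line with the lamp's lens, 60 to 140 mm from the ball's start towards +y; axes as the rail. 13 mm wide, 3 mm deep: the ball drops in when within about 6 mm, centres the carriage by itself and takes 6 to 10 N to draw out again; before it the carriage slides with 1 to 2 N. Seated: ball at this point
- lamp: fixed grey lamp box 70 x 64 mm and 72 mm tall on the rail's -x side, with the strip attached; its position along the rail varies; origin on the table at the rail's middle line, in line with the notch; box from x = -130 to -60 mm, lens ring to -54 mm
- stub: loose thick headless steel stub, 20 mm diameter, 40 mm tall, standing in the second hole of the pin block, to be left there; it is not the pin
- oil: loose small amber bottle 28 mm diameter, 60 mm tall, at the right; origin at its underside
- carriage: dark steel carriage sliding on the rail, friction 1 to 2 N; origin on the table under its filter, a round upright disc of 44 mm diameter reaching 84 mm above the table; axes as the rail. Its fork, 40 mm wide (x) and 30 mm long (y), is centred at y = +80 mm

How it is judged:
By the outcome, as a careful person would: the job done as asked, in the order asked, and still so for the second after the job is handed in, while the arm keeps its last pose, push and grip.
It also fails if it takes over 48 s, if anything falls off the work surface, if the arm or the gripper's body presses on something with over 40 N, if the wrist force passes 120 N, or if a joint passes its speed limit or range.

## Working session

There is one attempt and no reset: what is moved stays moved. The work goes in short steps, Python scripts to look and compute and a shell command to move; the robot and the scene stay as the last step left them, time stands still between calls to the robot, and variables do not carry over. Pictures are saved under pics/ and viewed, at most 10 in all, crops included, and the job is handed in when it is done.

```bash
ls; mkdir -p pics
cat > h.py <<'E'
import numpy as np, cv2
from bench import monitor, cams, ticket, r
def grab(n,save=None):
    c=cams.camera(n); im=c["pixels"]; 
    if save: cv2.imwrite("pics/"+save,im)
    return c
def world(c):
    z=c["z_map"]; H,W=z.shape; f=H/2/np.tan(np.radians(c["vfov"])/2)
    K=np.array([[f,0,c["cx"]],[0,f,c["cy"]],[0,0,1.]])
    u,v=np.meshgrid(np.arange(W),np.arange(H))
    p=np.stack([u,v],-1).reshape(-1,1,2).astype(np.float64)
    q=cv2.undistortPoints(p,K,np.array([c["k1"],0,0,0.]),).reshape(H,W,2)
    P=np.stack([q[...,0]*z,-q[...,1]*z,-z,np.ones_like(z)],-1)@np.array(c["T"]).T
    P=P[...,:3]; P[z==0]=np.nan
    return P
E
python3 - <<'E'
from h import *
s=monitor.read_state(); print({k:np.round(v,3) for k,v in s.items()}, r.tcp_to_grasp)
for n in("top","scene"):
    c=grab(n,n+"1.png"); P=world(c); np.savez("/tmp/%s.npz"%n,P=P,im=c["pixels"]); print(n,c["vfov"],c["k1"],np.round(c["T"],3).tolist())
E
```

```text
pics
{'time': np.float64(0.0), 'joint_positions': array([-1.246,  0.333, -0.065,  1.461,  0.022,  1.35 , -0.088]), 'joint_vel': array([ 0.001,  0.001, -0.002, -0.001,  0.   , -0.   ,  0.001]), 'joint_torque': array([ 0.0000e+00, -6.2325e+01,  2.5000e-02, -3.8988e+01, -6.1000e-02,
        4.0000e-02,  0.0000e+00]), 'ee_pos': array([0.213, 0.587, 0.201]), 'eef_rot': array([ 0.173,  0.985, -0.001, -0.   ]), 'ft_force': array([-0.206, -0.096,  1.1  ]), 'torque': array([-0.001, -0.014,  0.019]), 'grip_force': np.float64(0.0), 'width': np.float64(0.087)} 0.0187
top 45.71384119132313 -0.06176784364244134 [[0.003, 0.992, -0.125, 0.428], [-1.0, 0.002, -0.006, -0.019], [-0.006, 0.125, 0.992, 1.121], [0.0, 0.0, 0.0, 1.0]]
scene 57.992914722968365 -0.10737240914824688 [[0.606, -0.479, 0.635, 1.145], [0.796, 0.353, -0.492, -0.458], [0.012, 0.804, 0.595, 0.617], [0.0, 0.0, 0.0, 1.0]]
```

View pics/top1.png

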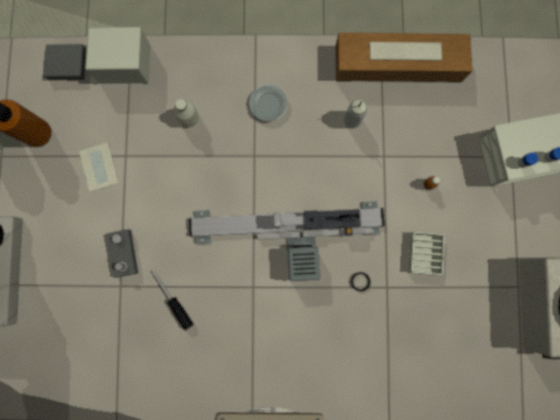

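View pics/scene1.png

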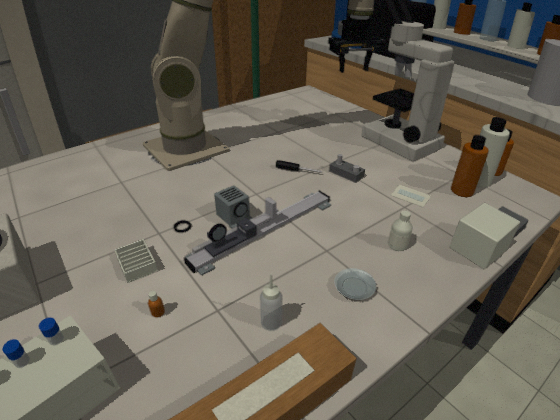

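The top view shows the rail from (190,227) to (383,218), the lamp at (302,258), the filter carriage near (345,222), the handle near (285,220) and the pin block at (120,253). The scene view agrees with this. Next I'll measure the clouds from both views.

Run:
```python
from h import *
for n in("top","scene"):
    d=np.load("/tmp/%s.npz"%n); P=d["P"]; 
    if n=="top":
        for (u,v) in [(117,238),(123,267),(120,253),(285,220),(302,258),(345,222),(200,226),(225,226),(330,222),(320,222),(431,183),(60,300)]: print((u,v),np.round(P[v,u],3))
    f=P.reshape(-1,3)
    # pin block region
    m=(f[:,0]>.2)&(f[:,0]<.6)&(f[:,1]>-.4)&(f[:,1]<.55)
    g=f[m]
    def rect(q,lab):
        if len(q)>4: print(n,lab,len(q),[np.round(x,4) for x in cv2.minAreaRect((q[:,:2]*1000).astype(np.float32))],np.round(q.mean(0),4))
    b=g[(g[:,1]>.25)&(g[:,1]<.42)&(g[:,0]>.27)&(g[:,0]<.48)]
    rect(b[(b[:,2]>.02)&(b[:,2]<.031)],"blocktop"); hi=b[b[:,2]>.036]
    print(n,"high pts",np.round(hi,3).tolist()[:40])
    rl=g[(g[:,1]>-.3)&(g[:,1]<.2)&(g[:,0]>.3)]
    rect(rl[(rl[:,2]>.012)&(rl[:,2]<.019)],"railtop")
    rect(rl[(rl[:,2]>.068)&(rl[:,2]<.076)&(rl[:,0]<.4)],"lamptop")
    q=rl[(rl[:,2]>.076)&(rl[:,2]<.09)]; print(n,"z>76",np.round(q[::max(1,len(q)//25)],3).tolist())
```

```text
(117, 238) [0.493 0.335 0.042]
(123, 267) [0.43  0.317 0.047]
(120, 253) [0.461 0.332 0.025]
(285, 220) [ 0.534 -0.032  0.039]
(302, 258) [ 0.451 -0.067  0.075]
(345, 222) [ 0.531 -0.165  0.024]
(200, 226) [0.522 0.157 0.015]
(225, 226) [0.522 0.101 0.016]
(330, 222) [ 0.531 -0.132  0.026]
(320, 222) [ 0.531 -0.11   0.025]
(431, 183) [ 0.617 -0.355  0.04 ]
(60, 300) [ 0.355  0.474 -0.001]
top blocktop 640 [array([447.6173, 328.9138]), array([72.6045, 51.6186]), np.float64(11.9071)] [0.4468 0.3283 0.0257]
top high pts [[0.439, 0.325, 0.059], [0.439, 0.323, 0.056], [0.439, 0.322, 0.053], [0.439, 0.321, 0.049], [0.439, 0.322, 0.039], [0.437, 0.33, 0.056], [0.437, 0.327, 0.057], [0.437, 0.325, 0.057], [0.437, 0.325, 0.052], [0.437, 0.323, 0.052], [0.437, 0.319, 0.056], [0.437, 0.319, 0.049], [0.437, 0.32, 0.04], [0.434, 0.332, 0.055], [0.434, 0.329, 0.059], [0.434, 0.327, 0.059], [0.434, 0.327, 0.053], [0.434, 0.324, 0.055], [0.434, 0.321, 0.057], [0.434, 0.319, 0.055], [0.435, 0.319, 0.05], [0.435, 0.318, 0.045], [0.435, 0.317, 0.041], [0.432, 0.333, 0.053], [0.432, 0.33, 0.056], [0.432
[... 2077 characters left out ...]
, array([237.1949, 463.8258]), np.float64(3.298)] [ 0.5263 -0.0401  0.0151]
scene z>76 [[0.522, -0.01, 0.083], [0.525, -0.009, 0.081], [0.527, -0.014, 0.082], [0.523, -0.02, 0.079], [0.532, -0.014, 0.082], [0.529, -0.021, 0.08], [0.536, -0.014, 0.081], [0.543, -0.007, 0.081], [0.541, -0.017, 0.082], [0.544, -0.008, 0.08], [0.542, -0.018, 0.08], [0.548, -0.011, 0.08], [0.548, -0.017, 0.08], [0.536, -0.167, 0.082], [0.543, -0.161, 0.083], [0.539, -0.169, 0.081], [0.544, -0.161, 0.081], [0.536, -0.175, 0.08], [0.546, -0.17, 0.084], [0.546, -0.16, 0.079], [0.543, -0.176, 0.082], [0.544, -0.167, 0.078], [0.541, -0.178, 0.079], [0.544, -0.17, 0.077], [0.543, -0.179, 0.078], [0.541, -0.186, 0.077]]
```

Run:
```python
import numpy as np,cv2
d=np.load("/tmp/top.npz"); im=d["im"]
a=cv2.resize(im[185:285,185:390],None,fx=3.9,fy=3.9,interpolation=cv2.INTER_CUBIC)
b=cv2.resize(im[222:285,95:145],None,fx=3,fy=3,interpolation=cv2.INTER_CUBIC)
o=np.zeros((a.shape[0]+b.shape[0],a.shape[1],3),np.uint8);o[:a.shape[0]]=a;o[a.shape[0]:,:b.shape[1]]=b
cv2.imwrite("pics/crop1.png",np.clip(o*1.5,0,255))
```

```text
[ WARN:0@0.064] global loadsave.cpp:1063 imwrite_ Unsupported depth image for selected encoder is fallbacked to CV_8U.
```

View pics/crop1.png

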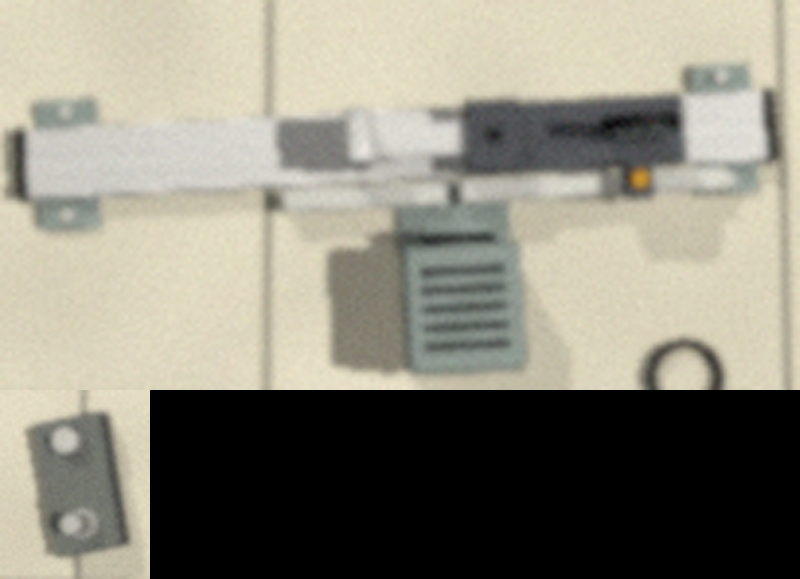

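The pin, with its visible collar, is at the block's near end, around (0.432, 0.325), with its top at about 57 mm as expected. The headless stub is at the far end. In the crop, the hole is at (493,133), the orange ball at (640,179) and the notch at (455,193). I'll move over the pin, lining the fingers up with the rail.

```bash
python3 -m crank '{"steps":[[[0.9,-1,0],[0,0,0.5]],[[0.9,-1,0],[0,0,0.5]],[[0.9,-1,0],[0,0,0.5]],[[0.9,-1,0],[0,0,0.5]],[[0.9,-1,0],[0,0,0.5]],[[0.9,-1,0],[0,0,0.5]],[[0.9,-1,0],[0,0,0.5]],[[0.9,-1,0],[0,0,0.5]],[[0.9,-1,0],[0,0,0.5]],[[0.7,-1,0],[0,0,0]]]}' 87 && python3 -m crank '{"steps":[[[0,-0.5,0],[0,0,0]],[[0,0,0],[0,0,0]],[[0,0,0],[0,0,0]]]}'
python3 - <<'E'
from h import *
d=np.load("/tmp/top.npz"); P=d["P"];f=P.reshape(-1,3)
T=None
m=(abs(f[:,0]-.526)<.03)&(f[:,1]>-.0)&(f[:,1]<.17)&(f[:,2]>.012)&(f[:,2]<.02); q=f[m]
# midline by bins of y
ys=np.arange(.02,.15,.005); mid=[]
for y in ys:
    s=q[abs(q[:,1]-y)<.004][:,0]; mid.append((s.min()+s.max())/2)
print("rail mid fit x=a*y+b",np.polyfit(ys,mid,1))
for n,u,v in(("hole",311.4,219),("ball",349,231),("notch",301.7,234.5)):
    w=P[int(v)-1:int(v)+3,int(u)-1:int(u)+3].reshape(-1,3); print(n,np.round(np.nanmedian(w,0),4))
c=grab("wrist","wrist1.png"); W=world(c); print(np.round(c["T"],3).tolist(),c["vfov"])
f=W.reshape(-1,3); m=np.isfinite(f[:,2])&(np.hypot(f[:,0]-.432,f[:,1]-.325)<.03)&(f[:,2]>.05)&(f[:,2]<.065)
q=f[m]; print(len(q),np.round(q.mean(0),4),cv2.minEnclosingCircle((q[:,:2]*1000).astype(np.float32)))
E
```

```text
time: 0.93
ee_pos: [0.4344, 0.3357, 0.2019]
eef_rot: [-0.023, 1.0, -0.0, -0.0]
ft_force: [0.5, 0.1, 0.1]
width: 0.0867
grip_force: 0.0
time: 1.18
ee_pos: [0.4326, 0.3251, 0.2021]
eef_rot: [-0.022, 1.0, 0.0, -0.0]
ft_force: [0.4, -0.3, -0.0]
width: 0.087
grip_force: 0.0
rail mid fit x=a*y+b [-0.0272912   0.52818182]
hole [ 0.5367 -0.0905  0.0247]
ball [ 0.5087 -0.1719  0.0443]
notch [ 0.5044 -0.0696  0.007 ]
[[-0.044, -0.96, -0.276, 0.357], [0.999, -0.042, -0.013, 0.322], [0.001, -0.276, 0.961, 0.386], [0.0, 0.0, 0.0, 1.0]] 64.74534717539211
179 [0.4298 0.3257 0.0571] ((430.355712890625, 325.78680419921875), 7.418538570404053)
```

View pics/wrist1.png

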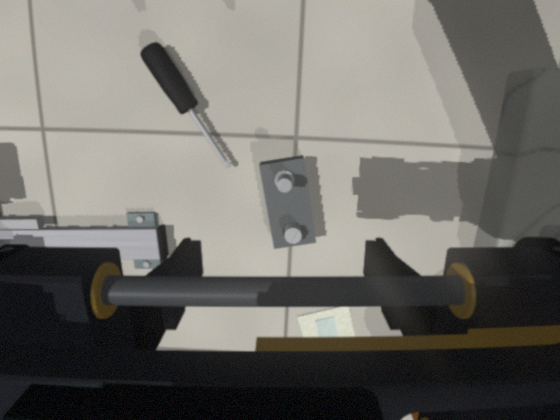

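The wrist view shows the pin's head at (285,181) and the stub at (293,234). The fitted circle gives r = 7.4 mm and a top at 57 mm, which match the grip. I'll descend and grasp.

```bash
python3 -m crank '{"steps":[[[-0.09,0.03,-1],[0,0,0]],[[0,0,-1],[0,0,0]],[[0,0,-1],[0,0,0]],[[0,0,-1],[0,0,0]],[[0,0,-1],[0,0,0]],[[0,0,-1],[0,0,0]],[[0,0,-0.6],[0,0,0]],[[0,0,-0.2],[0,0,0]],[[0,0,0],[0,0,0]],[[0,0,0],[0,0,0]]]}' 40 && python3 -m crank '{"steps":[[[0,0,0],[0,0,0]],[[0,0,0],[0,0,0]],[[0,0,0],[0,0,0]],[[0,0,0],[0,0,0]],[[0,0,0],[0,0,0]],[[0,0,0],[0,0,0]]]}' 5 25
```

```text
time: 2.07
ee_pos: [0.4305, 0.327, 0.0328]
eef_rot: [-0.023, 1.0, 0.0, 0.0]
ft_force: [0.9, 1.0, 1.0]
width: 0.0402
grip_force: 0.0
time: 2.57
ee_pos: [0.431, 0.326, 0.0325]
eef_rot: [-0.022, 1.0, 0.0, 0.0]
ft_force: [1.0, 0.2, 1.7]
width: 0.0129
grip_force: 25.0
```

```bash
python3 -m crank '{"steps":[[[0,0,0.3],[0,0,0]],[[0,0,0.5],[0,0,0]],[[0,0,0.8],[0,0,0]],[[0,0,1],[0,0,0]],[[0,0,1],[0,0,0]],[[0,-0.5,0.8],[0,0,0]],[[0.4,-1,0],[0,0,0]],[[0.4,-1,0],[0,0,0]],[[0.4,-1,0],[0,0,0]],[[0.4,-1,0],[0,0,0]]]}' && python3 -m crank '{"steps":[[[0.4,-1,0],[0,0,0]],[[0.4,-1,0],[0,0,0]],[[0.4,-1,0],[0,0,0]],[[0.4,-1,0],[0,0,0]],[[0.4,-1,0],[0,0,0]],[[0.3,-1,0],[0,0,0]],[[0,-0.8,0],[0,0,0]],[[0,-0.5,0],[0,0,0]],[[0,0,0],[0,0,0]],[[0,0,0],[0,0,0]]]}'
python3 - <<'E'
from h import *
c=grab("wrist","wrist2.png"); W=world(c); np.savez("/tmp/w2.npz",P=W,im=c["pixels"],z=c["z_map"],T=c["T"],cx=c["cx"],cy=c["cy"],vf=c["vfov"],k1=c["k1"])
E
```

```text
time: 3.4
ee_pos: [0.471, 0.2122, 0.1429]
eef_rot: [-0.023, 1.0, 0.0, 0.0]
ft_force: [-0.5, 0.0, -0.5]
width: 0.0122
grip_force: 25.0
time: 4.23
ee_pos: [0.5281, 0.0313, 0.1424]
eef_rot: [-0.022, 1.0, 0.0, -0.0]
ft_force: [1.0, 0.1, -0.6]
width: 0.0127
grip_force: 25.0
```

View pics/wrist2.png

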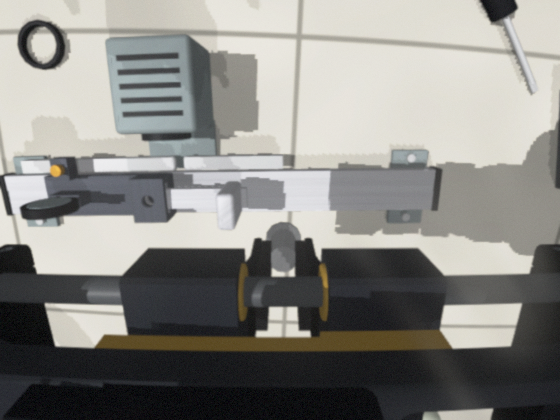

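The wrist view shows the pin held at (284,248), the hole at (149,200), the ball at (56,170), the notch gap near (180,160) and the handle at (228,210). Next I'll measure the hole, the rail direction and the held pin.

```bash
cat >> h.py <<'E'
def onplane(c,u,v,z):
    f=210/np.tan(np.radians(float(c["vfov"]))/2); K=np.array([[f,0,float(c["cx"])],[0,f,float(c["cy"])],[0,0,1.]])
    q=cv2.undistortPoints(np.array([[[u,v]]],float),K,np.array([float(c["k1"]),0,0,0])).ravel()
    T=np.array(c["T"]); d=T[:3,:3]@[q[0],-q[1],-1]; t=(z-T[2,3])/d[2]; return T[:3,3]+t*d
E
python3 - <<'E'
from h import *
d=np.load("/tmp/w2.npz"); P,im=d["P"],d["im"]; c=dict(vfov=d["vf"],cx=d["cx"],cy=d["cy"],k1=d["k1"],T=d["T"])
a=cv2.resize(im[150:230,30:245],None,fx=3.7,fy=3.7,interpolation=cv2.INTER_CUBIC)
b=cv2.resize(im[210:275,235:335],None,fx=4,fy=4,interpolation=cv2.INTER_CUBIC)
o=np.zeros((600,800,3),np.uint8); o[:a.shape[0],:a.shape[1]]=a;o[310:310+b.shape[0],:b.shape[1]]=b; cv2.imwrite("pics/crop2.png",np.clip(o.astype(int)*2,0,255).astype(np.uint8))
g=im.mean(2); w=g[188:212,138:162]; print(np.round(w[2:22,2:22]).astype(int))
f=P.reshape(-1,3); f=f[np.isfinite(f[:,2])]
q=f[(f[:,2]>.078)&(f[:,2]<.087)&(abs(f[:,1]+.0145)<.02)&(f[:,0]>.5)&(f[:,0]<.57)]
print("handle",len(q),cv2.minAreaRect((q[:,:2]*1000).astype(np.float32)),q[:,2].mean())
q=f[(f[:,2]>.012)&(f[:,2]<.02)&(f[:,1]>.0)&(f[:,1]<.17)&(abs(f[:,0]-.525)<.03)]
print("rail",cv2.minAreaRect((q[:,:2]*1000).astype(np.float32)),np.median(q[:,2]))
q=f[(f[:,2]>.043)&(f[:,2]<.05)&(f[:,1]>-.115)&(f[:,1]<-.065)&(abs(f[:,0]-.53)<.04)]
print("fork",cv2.minAreaRect((q[:,:2]*1000).astype(np.float32)),np.median(q[:,2]))
q=f[(np.hypot(f[:,0]-.528,f[:,1]-.031)<.025)&(f[:,2]>.10)&(f[:,2]<.19)]
for z in np.arange(.11,.17,.004):
    s=q[abs(q[:,2]-z)<.002]
    if len(s)>3: print(round(z,3),len(s),np.round([s[:,0].min(),s[:,0].max(),s[:,1].min(),s[:,1].max()],4))
E
```

```text
[[105 105 108 109 107 109 106 106 106 107 106 105 109 107 108 106 107 106
  106 104]
 [105 106 107 107 107 107 107 105 105 105 108 107 107 108 105 107 106 107
  108 103]
 [106 107 106 108 109 107 105 107 103 106 107 108 110 107 106 107 107 107
  105 108]
 [104 107 108 110 106 106 109 107 107 105 106 106 108 107 103 106 104 109
  107 106]
 [104 106 107 106 103 105 102 106 103 104 106 109 108 110 107 104 104 107
  110 107]
 [105 104 102 102  98  99  97  99  93  96  98 105 105 109 106 104 105 107
  106 105]
 [104 104 100  91  86  94 102  93  81  77  86  94 105 106 107 104 105 105
  105 105]
 [102 102  89  79  79  98 104  92  76  64  67  78  95 102 106 107 107 105
  107 103]
 [103  97  81  71  76  95 103  94  81  63  61  66  81  95 105 106 105 107
  107 108]
 [103  89  78  66  75  95 102  99  86  67  60  61  71  87 101 103 107 108
  104 107]
 [103  88  75  68  70  87  98  99  92  81  68  62  65  81  98 102 105 107
  103 104]
 [105  88  74  64  65  79  99 103 100  92  78  70  68  79  96 105 108 105
  105 108]
 [100  91  77  67  61  69  88 100 102  98  95  84  80  86  97 104 107 105
  105 
[... 644 characters left out ...]
27661133), (29.136070251464844, 14.376689910888672), 2.5039265155792236) 0.08371706349844929
rail ((520.7951049804688, 84.92291259765625), (53.784488677978516, 170.40176391601562), 0.9892635941505432) 0.01742547406016437
fork ((534.089111328125, -88.31033325195312), (40.77577590942383, 31.091894149780273), 3.2650253772735596) 0.04735840937227481
0.138 131 [0.5167 0.5279 0.0205 0.0417]
0.142 219 [0.5168 0.5275 0.021  0.0416]
0.146 55 [0.5197 0.5249 0.0242 0.0378]
0.15 62 [0.5201 0.5249 0.0244 0.0376]
0.154 68 [0.5199 0.5246 0.0245 0.0374]
0.158 61 [0.5197 0.524  0.0246 0.0373]
0.162 78 [0.5164 0.5244 0.0161 0.0441]
0.166 613 [0.5156 0.5352 0.0157 0.0455]
0.17 176 [0.5155 0.5344 0.0155 0.0456]
```

View pics/crop2.png

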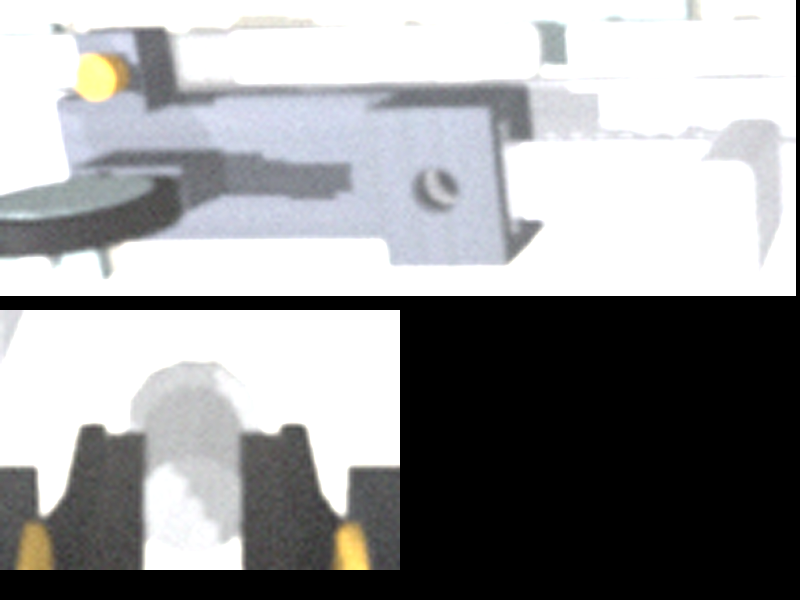

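Run:
```python
from h import *
d=np.load("/tmp/w2.npz"); im=d["im"]; c=dict(vfov=d["vf"],cx=d["cx"],cy=d["cy"],k1=d["k1"],T=d["T"])
print("hole",onplane(c,147.7,200.8,.046),onplane(c,147.7,200.8,.0474))
print("fork px cloud",np.round(d["P"][193,150],4))
# ball and notch: orange centroid, notch dark gap
hsv=cv2.cvtColor(im,cv2.COLOR_BGR2HSV); m=(hsv[...,1]>150)&(hsv[...,0]<25); m[:150]=0;m[190:]=0
v,u=np.nonzero(m[:,30:90]); u=u+30; print("ball px",u.mean(),v.mean(),len(u)); 
q=d["P"][v,u]; print("ball cloud",np.nanmedian(q,0),np.nanmin(q,0),np.nanmax(q,0))
print("notch",[np.round(onplane(c,u,v,.02),4) for u,v in((175.5,162),(183,162))])
f=d["P"].reshape(-1,3);q=f[(f[:,2]>.068)&(f[:,2]<.078)&(f[:,0]<.48)&(f[:,0]>.3)&(f[:,1]>-.15)&(f[:,1]<.05)]
print("lamp",cv2.minAreaRect((q[:,:2]*1000).astype(np.float32)))
```

```text
hole [ 0.53443858 -0.08830559  0.046     ] [ 0.53402654 -0.08772609  0.0474    ]
fork px cloud [ 0.527  -0.0855  0.0467]
ball px 55.67058823529412 170.41176470588235 85
ball cloud [ 0.50992708 -0.1688144   0.04836008] [ 0.50557469 -0.17389902  0.04563237] [ 0.51392635 -0.16408483  0.04977632]
notch [array([ 0.5032, -0.0701,  0.02  ]), array([ 0.5029, -0.063 ,  0.02  ])]
lamp ((440.70361328125, -69.66697692871094), (75.52981567382812, 63.989105224609375), 3.5158791542053223)
```

The hole is at (0.5343, -0.0882), which agrees with the fork centre and with the handle offset. The ball-to-notch travel is about 102 mm. I'll move over the hole, stop 10 mm above it and check.

```bash
python3 -m crank '{"steps":[[[0.05,-0.8,0],[0,0,0]],[[0.05,-1,0],[0,0,0]],[[0.05,-1,0],[0,0,0]],[[0.05,-0.9,0],[0,0,0]],[[0.05,-0.6,0],[0,0,0]],[[0,-0.4,0],[0,0,0]],[[0,-0.08,-0.4],[0,0,0]],[[0,0,-0.8],[0,0,0]],[[0,0,-0.8],[0,0,0]],[[0,0,-0.4],[0,0,0]]]}' && python3 -m crank '{"steps":[[[0,0,0],[0,0,0]],[[0,0,0],[0,0,0]],[[0,0,0],[0,0,0]]]}'
python3 - <<'E'
from h import *
c=grab("wrist"); P=world(c); im=c["pixels"]; f=P.reshape(-1,3); f=f[np.isfinite(f[:,2])]
s=monitor.read_state(); print(np.round(s["ee_pos"],4),s["width"])
q=f[(f[:,2]>.043)&(f[:,2]<.05)&(f[:,1]>-.115)&(f[:,1]<-.065)&(abs(f[:,0]-.53)<.04)]
print("fork",len(q),cv2.minAreaRect((q[:,:2]*1000).astype(np.float32)),np.median(q[:,2]),q.min(0),q.max(0))
q=f[(np.hypot(f[:,0]-.534,f[:,1]+.088)<.025)&(f[:,2]>.05)&(f[:,2]<.12)]
for z in np.arange(.054,.105,.004):
    w=q[abs(q[:,2]-z)<.002]
    if len(w)>3: print(round(z,3),len(w),np.round([w[:,0].min(),w[:,0].max(),w[:,1].min(),w[:,1].max()],4))
a=cv2.resize(im[120:300,180:390],None,fx=3.3,fy=3.3,interpolation=cv2.INTER_CUBIC)
cv2.imwrite("pics/w3.png",np.clip(a.astype(int)*1.6,0,255).astype(np.uint8))
E
```

```text
time: 5.12
ee_pos: [0.5333, -0.0864, 0.0793]
eef_rot: [-0.024, 1.0, 0.0, -0.002]
ft_force: [-0.8, 0.9, -1.0]
width: 0.0127
grip_force: 25.0
time: 5.37
ee_pos: [0.5351, -0.0881, 0.083]
eef_rot: [-0.023, 1.0, 0.0, 0.001]
ft_force: [0.0, 1.0, -0.2]
width: 0.0125
grip_force: 25.0
[ 0.5353 -0.0883  0.0832] 0.01244825544539626
fork 1441 ((531.0299682617188, -88.79825592041016), (34.189666748046875, 29.6782169342041), 3.297070026397705) 0.047430968350961444 [ 0.51339906 -0.10455259  0.04304905] [ 0.54825495 -0.07303052  0.04988789]
0.078 47 [ 0.5238  0.5336 -0.0984 -0.0778]
0.082 294 [ 0.5235  0.5349 -0.0983 -0.0778]
0.086 59 [ 0.5271  0.532  -0.0951 -0.0815]
0.09 55 [ 0.5268  0.5317 -0.095  -0.0817]
0.094 61 [ 0.5271  0.5314 -0.0949 -0.0819]
0.098 67 [ 0.5268  0.5314 -0.0947 -0.082 ]
0.102 78 [ 0.5251  0.5313 -0.0989 -0.0783]
```

View pics/w3.png

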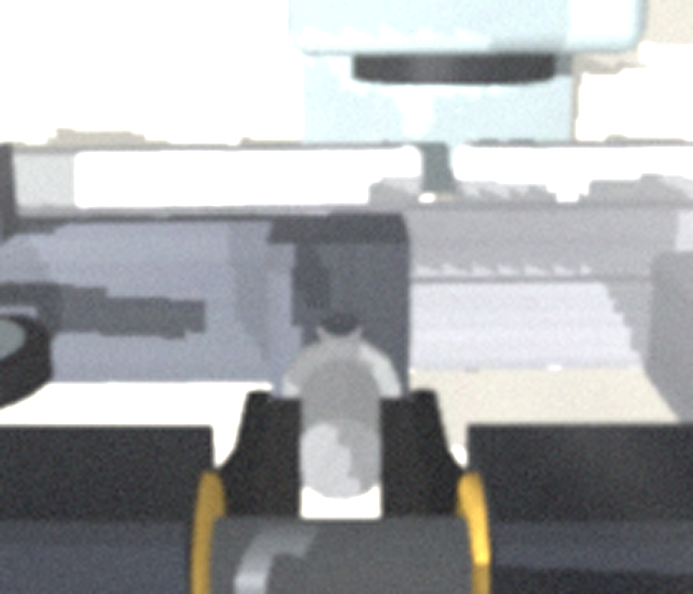

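The crop shows the hole's dark rim directly behind the pin at (341,323), centred under the collar at (340,360). The offset is 0.6 mm or less, so I'll lower in stages.

```bash
python3 -m crank '{"steps":[[[-0.02,-0.01,-0.1],[0,0,0]],[[0,0,-0.1],[0,0,0]],[[0,0,-0.1],[0,0,0]],[[0,0,-0.1],[0,0,0]],[[0,0,-0.1],[0,0,0]],[[0,0,0],[0,0,0]]]}'
```

```text
time: 5.92
ee_pos: [0.5337, -0.0889, 0.0691]
eef_rot: [-0.022, 1.0, 0.0, -0.0]
ft_force: [0.4, -0.3, -0.7]
width: 0.0124
grip_force: 25.0
```

```bash
python3 -m crank '{"steps":[[[0,0,-0.1],[0,0,0]],[[0,0,-0.1],[0,0,0]],[[0,0,-0.1],[0,0,0]],[[0,0,-0.1],[0,0,0]],[[0,0,-0.1],[0,0,0]],[[0,0,0],[0,0,0]]]}'
```

```text
time: 6.42
ee_pos: [0.5337, -0.0888, 0.0566]
eef_rot: [-0.022, 1.0, 0.0, -0.0]
ft_force: [-0.7, 0.3, 0.1]
width: 0.0122
grip_force: 25.0
```

```bash
python3 -m crank '{"steps":[[[0,0,-0.06],[0,0,0]],[[0,0,-0.06],[0,0,0]],[[0,0,-0.04],[0,0,0]],[[0,0,-0.04],[0,0,0]],[[0,0,0],[0,0,0]]]}'
```

```text
time: 6.83
ee_pos: [0.5343, -0.0889, 0.0525]
eef_rot: [-0.022, 1.0, 0.0, 0.0]
ft_force: [-1.5, -0.1, 2.9]
width: 0.0124
grip_force: 25.0
```

The pin seated at exactly the predicted height, with light contact. One small extra press, then I'll release, rise and check.

```bash
python3 -m crank '{"steps":[[[0,0,-0.06],[0,0,0]],[[0,0,0],[0,0,0]]]}' && python3 -m crank '{"steps":[[[0,0,0.06],[0,0,0]],[[0,0,0],[0,0,0]],[[0,0,0],[0,0,0]],[[0,0,0],[0,0,0]],[[0,0,0.3],[0,0,0]],[[0,0,0.6],[0,0,0]],[[0,0.2,0.8],[0,0,0]],[[0,0.5,1],[0,0,0]],[[0,0.6,0],[0,0,0]],[[0,0.6,0],[0,0,0]]]}' 40 && python3 -m crank '{"steps":[[[0,0.8,0],[0,0,0]],[[0,0.4,0],[0,0,0]],[[0,0,0],[0,0,0]],[[0,0,0],[0,0,0]]]}'
python3 - <<'E'
from h import *
c=grab("wrist"); P=world(c); im=c["pixels"]; f=P.reshape(-1,3); f=f[np.isfinite(f[:,2])]
print(np.round(monitor.read_state()["ee_pos"],4))
q=f[(np.hypot(f[:,0]-.534,f[:,1]+.088)<.012)]; 
t=q[q[:,2]>.06]; print("pin top z",np.percentile(t[:,2],[50,90,98]),t.mean(0)); 
h=np.histogram(q[:,2],np.arange(.04,.084,.002)); print(h[0])
q=f[(f[:,2]>.078)&(f[:,2]<.089)&(abs(f[:,1]+.0145)<.02)&(f[:,0]>.5)&(f[:,0]<.57)]
print("handle",len(q),cv2.minAreaRect((q[:,:2]*1000).astype(np.float32)),q[:,2].mean())
cv2.imwrite("pics/w4.png",im)
E
```

```text
time: 7.0
ee_pos: [0.5348, -0.089, 0.0522]
eef_rot: [-0.022, 1.0, 0.0, 0.001]
ft_force: [-4.8, 2.1, 16.0]
width: 0.0124
grip_force: 25.0
time: 7.83
ee_pos: [0.535, -0.0412, 0.1217]
eef_rot: [-0.022, 1.0, 0.0, 0.002]
ft_force: [0.3, 0.1, -0.7]
width: 0.0398
grip_force: 0.0
time: 8.17
ee_pos: [0.534, -0.0117, 0.1198]
eef_rot: [-0.023, 1.0, -0.0, -0.0]
ft_force: [-0.5, -0.6, -0.1]
width: 0.0404
grip_force: 0.0
[ 0.534  -0.0125  0.1197]
pin top z [0.21513851 0.22458972 0.22819416] [ 0.52907468 -0.08977365  0.17330977]
[  0   0   1  71  86 173  18  17  17  22  16  19  20  21  23  18  23  24
 277  55   0]
handle 796 ((529.3555297851562, -13.796079635620117), (29.20004653930664, 13.741052627563477), 4.771608829498291) 0.0838699860323097
```

View pics/w4.png

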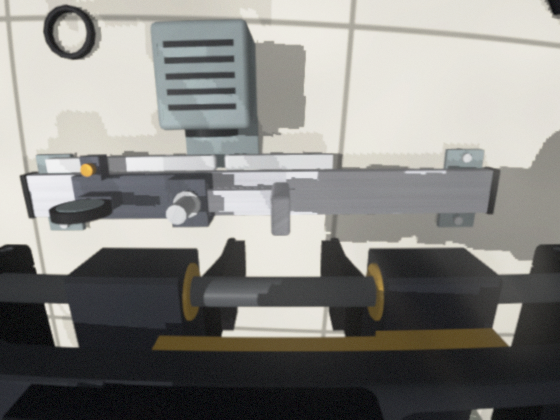

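The pin stands fully home at (183,207) in the fork, with its top at about 76 mm. The handle is at (281,210), world (0.5295, -0.0138). I'll grip it next.

```bash
python3 -m crank '{"steps":[[[-0.18,-0.06,-0.4],[0,0,0]],[[0,0,-0.8],[0,0,0]],[[0,0,-0.8],[0,0,0]],[[0,0,-0.6],[0,0,0]],[[0,0,-0.35],[0,0,0]],[[0,0,0],[0,0,0]],[[0,0,0],[0,0,0]]]}' && python3 -m crank '{"steps":[[[0,0,0],[0,0,0]],[[0,0,0],[0,0,0]],[[0,0,0],[0,0,0]],[[0,0,0],[0,0,0]],[[0,0,0],[0,0,0]],[[0,0,0],[0,0,0]]]}' 4 35
python3 - <<'E'
from h import *
c=grab("wrist"); im=c["pixels"]; P=world(c)
cv2.imwrite("pics/w5.png",im); print(np.round(monitor.read_state()["ee_pos"],4))
def ball(c):
    im=c["pixels"]; P=world(c); hsv=cv2.cvtColor(im,cv2.COLOR_BGR2HSV); m=(hsv[...,1]>150)&(hsv[...,0]<25)
    ok=m&(abs(P[...,0]-.51)<.02)&(P[...,2]>.03)&(P[...,2]<.06); v,u=np.nonzero(ok); return u.mean(),v.mean(),len(u),np.round(np.median(P[ok],0),4)
print(ball(c)); print(ball(grab("top")))
E
```

```text
time: 8.8
ee_pos: [0.5292, -0.0137, 0.0458]
eef_rot: [-0.022, 1.0, -0.0, -0.0]
ft_force: [0.9, 0.0, -0.3]
width: 0.04
grip_force: 0.0
time: 9.3
ee_pos: [0.5298, -0.0128, 0.0463]
eef_rot: [-0.023, 1.0, 0.0, 0.0]
ft_force: [-0.4, 0.7, 2.3]
width: 0.0137
grip_force: 35.0
[ 0.5298 -0.0129  0.0463]
(np.float64(21.81578947368421), np.float64(198.90526315789472), 190, array([ 0.5095, -0.1689,  0.0482]))
(np.float64(348.5), np.float64(230.5), 12, array([ 0.5109, -0.1695,  0.0468]))
```

```bash
R='x'; python3 -m crank '{"steps":[[[0,0.05,0],[0,0,0]],[[-0.005,0.1,0],[0,0,0]],[[-0.005,0.1,0],[0,0,0]],[[-0.005,0.1,0],[0,0,0]],[[-0.005,0.1,0],[0,0,0]],[[-0.005,0.1,0],[0,0,0]],[[-0.005,0.1,0],[0,0,0]],[[-0.005,0.1,0],[0,0,0]],[[-0.005,0.1,0],[0,0,0]],[[-0.005,0.1,0],[0,0,0]]]}' && python3 -m crank '{"steps":[[[-0.005,0.1,0],[0,0,0]],[[-0.005,0.1,0],[0,0,0]],[[-0.005,0.1,0],[0,0,0]],[[-0.005,0.1,0],[0,0,0]],[[-0.005,0.1,0],[0,0,0]],[[-0.005,0.1,0],[0,0,0]],[[-0.005,0.1,0],[0,0,0]],[[-0.005,0.1,0],[0,0,0]],[[-0.005,0.1,0],[0,0,0]],[[0,0,0],[0,0,0]]]}'
python3 - <<'E'
from h import *
c=grab("wrist"); 
def ball(c):
    im=c["pixels"]; P=world(c); hsv=cv2.cvtColor(im,cv2.COLOR_BGR2HSV); m=(hsv[...,1]>150)&(hsv[...,0]<25)
    ok=m&(abs(P[...,0]-.51)<.02)&(P[...,2]>.03)&(P[...,2]<.06); v,u=np.nonzero(ok); return u.mean(),v.mean(),len(u),np.round(np.median(P[ok],0),4)
print(ball(c), np.round(monitor.read_state()["ft_force"],2)); im=c["pixels"]
cv2.imwrite("pics/w6.png",cv2.convertScaleAbs(cv2.resize(im[130:260,0:290],None,fx=2.7,fy=2.7,interpolation=cv2.INTER_CUBIC),alpha=1.3))
E
```

```text
time: 10.23
ee_pos: [0.5285, 0.0111, 0.0461]
eef_rot: [-0.022, 1.0, 0.0, 0.0]
ft_force: [-1.4, -2.6, 6.3]
width: 0.0139
grip_force: 35.0
time: 11.07
ee_pos: [0.5272, 0.0344, 0.0461]
eef_rot: [-0.023, 1.0, 0.0, -0.0]
ft_force: [-1.3, -0.1, 7.0]
width: 0.0141
grip_force: 35.0
(np.float64(19.34328358208955), np.float64(198.8407960199005), 201, array([ 0.507 , -0.123 ,  0.0484])) [-1.22  0.85  6.34]
```

View pics/w6.png

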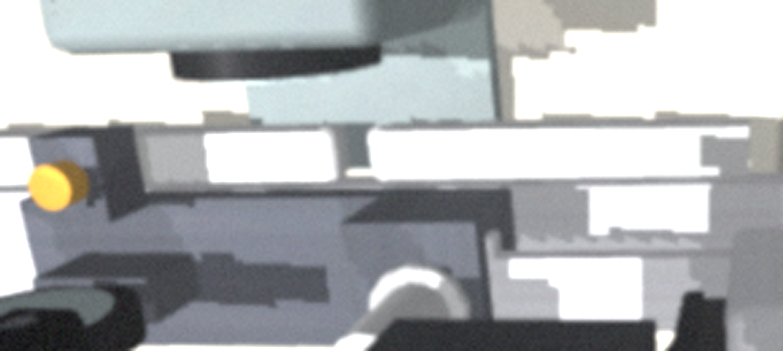

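The pin is in place and the carriage has followed, with the ball at crop (58,186) and the notch gap at crop x 338 to 370. Next I'll work out the remaining distance.

Run:
```python
from h import *
c=grab("wrist"); g=c["pixels"].mean(2)
print(np.round(g[182:192,115:150].mean(0)).astype(int))
for u in (124,130.5,137): print(u,[np.round(onplane(c,u,187,z)[:2],4) for z in(.017,.02)])
P=world(c); f=P.reshape(-1,3)
w=f[(f[:,0]>.49)&(f[:,0]<.508)&(abs(f[:,1]+.067)<.03)&(f[:,2]<.03)]
for y in np.arange(-.09,-.044,.002):
    s=w[abs(w[:,1]-y)<.001]; print(round(y,3),len(s),np.round(np.median(s[:,2]),4),end="; ")
```

```text
[239 240 239 238 231 232 222 203 177 148 121 107 102  98  95  93  92  93
  92  94 103 141 192 219 225 225 225 224 225 224 224 225 224 224 224]
124 [array([ 0.5049, -0.0729]), array([ 0.5042, -0.0715])]
130.5 [array([ 0.5047, -0.0685]), array([ 0.504 , -0.0671])]
137 [array([ 0.5045, -0.064 ]), array([ 0.5038, -0.0627])]
-0.09 82 0.0137; -0.088 86 0.0135; -0.086 73 0.0191; -0.084 87 0.0198; -0.082 79 0.0143; -0.08 91 0.0201; -0.078 91 0.0171; -0.076 78 0.0207; -0.074 128 0.0108; -0.072 142 0.01; -0.07 109 0.0089; -0.068 50 0.0086; -0.066 35 0.0083; -0.064 39 0.0085; -0.062 74 0.0197; -0.06 80 0.02; -0.058 93 0.0206; -0.056 88 0.0209; -0.054 89 0.0208; -0.052 98 0.0205; -0.05 88 0.0207; -0.048 91 0.0205; -0.046 91 0.0207;
```

```bash
cat >> h.py <<'E'
def ball():
    c=grab("wrist"); im=c["pixels"]; P=world(c); hsv=cv2.cvtColor(im,cv2.COLOR_BGR2HSV); m=(hsv[...,1]>150)&(hsv[...,0]<25)
    ok=m&(abs(P[...,0]-.51)<.02)&(P[...,2]>.03)&(P[...,2]<.06); v,u=np.nonzero(ok)
    print("ball",round(u.mean(),1),round(v.mean(),1),len(u),np.round(np.median(P[ok],0),4)); s=monitor.read_state(); print(np.round(s["ee_pos"],4),np.round(s["ft_force"],1)); return c,P
E
python3 -m crank '{"steps":[[[-0.005,0.1,0],[0,0,0]],[[-0.005,0.1,0],[0,0,0]],[[-0.005,0.1,0],[0,0,0]],[[-0.005,0.1,0],[0,0,0]],[[-0.005,0.1,0],[0,0,0]],[[-0.005,0.1,0],[0,0,0]],[[-0.005,0.1,0],[0,0,0]],[[-0.005,0.1,0],[0,0,0]],[[-0.005,0.1,0],[0,0,0]],[[-0.005,0.1,0],[0,0,0]]]}' && python3 -m crank '{"steps":[[[-0.005,0.1,0],[0,0,0]],[[-0.005,0.1,0],[0,0,0]],[[-0.005,0.1,0],[0,0,0]],[[-0.005,0.1,0],[0,0,0]],[[-0.005,0.1,0],[0,0,0]],[[-0.005,0.1,0],[0,0,0]],[[-0.005,0.1,0],[0,0,0]],[[-0.003,0.06,0],[0,0,0]],[[0,0,0],[0,0,0]],[[0,0,0],[0,0,0]]]}'
python3 -c "from h import *;ball()"
```

```text
time: 12.0
ee_pos: [0.5258, 0.0586, 0.0461]
eef_rot: [-0.022, 1.0, 0.0, -0.0]
ft_force: [-1.5, -2.0, 6.4]
width: 0.0134
grip_force: 35.0
time: 12.83
ee_pos: [0.5247, 0.0783, 0.0461]
eef_rot: [-0.023, 1.0, 0.0, -0.0]
ft_force: [-2.5, 0.3, 6.0]
width: 0.0139
grip_force: 35.0
ball 19.7 198.7 214 [ 0.5045 -0.0791  0.0482]
[0.5247 0.0783 0.0461] [-2.8 -0.2  7.4]
```

```bash
python3 -m crank '{"steps":[[[-0.002,0.04,0],[0,0,0]],[[-0.002,0.04,0],[0,0,0]],[[-0.002,0.04,0],[0,0,0]],[[-0.002,0.04,0],[0,0,0]],[[-0.002,0.04,0],[0,0,0]],[[0,0,0],[0,0,0]]]}'; python3 -c "from h import *;ball()"; python3 -m crank '{"steps":[[[-0.002,0.04,0],[0,0,0]],[[-0.002,0.04,0],[0,0,0]],[[0,0,0],[0,0,0]]]}'; python3 -c "from h import *;ball()"
```

```text
time: 13.38
ee_pos: [0.5245, 0.0831, 0.0461]
eef_rot: [-0.023, 1.0, 0.0, -0.0]
ft_force: [-2.0, -0.0, 6.5]
width: 0.0137
grip_force: 35.0
ball 19.9 198.7 218 [ 0.5041 -0.0742  0.0482]
[0.5245 0.0831 0.0461] [-2.6  0.5  7.3]
time: 13.68
ee_pos: [0.5244, 0.0852, 0.0461]
eef_rot: [-0.023, 1.0, 0.0, -0.0]
ft_force: [-2.1, -0.7, 6.2]
width: 0.0138
grip_force: 35.0
ball 19.8 198.4 217 [ 0.5038 -0.0721  0.0482]
[0.5244 0.0852 0.0461] [-1.5 -1.1  7.9]
```

```bash
for i in 1 2; do python3 -m crank '{"steps":[[[-0.002,0.04,0],[0,0,0]],[[0,0,0],[0,0,0]],[[0,0,0],[0,0,0]]]}' >/dev/null; python3 -c "from h import *;ball()"; done
```

```text
ball 20.4 198.5 227 [ 0.5038 -0.0708  0.0481]
[0.5243 0.0864 0.0461] [-1.8  0.8  7.6]
ball 25.9 198.5 213 [ 0.5036 -0.0658  0.0482]
[0.5242 0.0875 0.0461] [-2.2  0.1  6.3]
```

The ball jumped 5 mm while the handle moved 1 mm, so it has dropped into the notch. I'll ease the handle forward to centre the pin play and check that the carriage stays put.

```bash
for i in 1 2; do python3 -m crank '{"steps":[[[-0.002,0.04,0],[0,0,0]],[[0,0,0],[0,0,0]],[[0,0,0],[0,0,0]]]}' >/dev/null; python3 -c "from h import *;ball()"; done
python3 - <<'E'
from h import *
c,P=ball(); im=c["pixels"]; a=cv2.resize(im[130:290,0:300],None,fx=2.6,fy=2.6,interpolation=cv2.INTER_CUBIC); cv2.imwrite("pics/w7.png",cv2.convertScaleAbs(a,alpha=1.3))
f=P.reshape(-1,3); q=f[(abs(f[:,0]-.5295)<.015)&(abs(f[:,1]-.0145)<.013)&(f[:,2]>.055)&(f[:,2]<.085)]; print("pin top",len(q),np.percentile(q[:,2],[50,90,97]),q.mean(0))
E
```

```text
ball 24.6 198.5 213 [ 0.5035 -0.0656  0.0482]
[0.5241 0.0883 0.0461] [-2.4  0.3  7.7]
ball 23.0 198.5 208 [ 0.5036 -0.0659  0.0483]
[0.5241 0.0893 0.0461] [-2.6  0.3  6.8]
ball 23.2 198.5 214 [ 0.5036 -0.0656  0.0482]
[0.5241 0.0893 0.0461] [-2.3  0.2  6.3]
pin top 391 [0.0708957  0.07770421 0.07823657] [0.52300419 0.01303338 0.06927075]
```

View pics/w7.png

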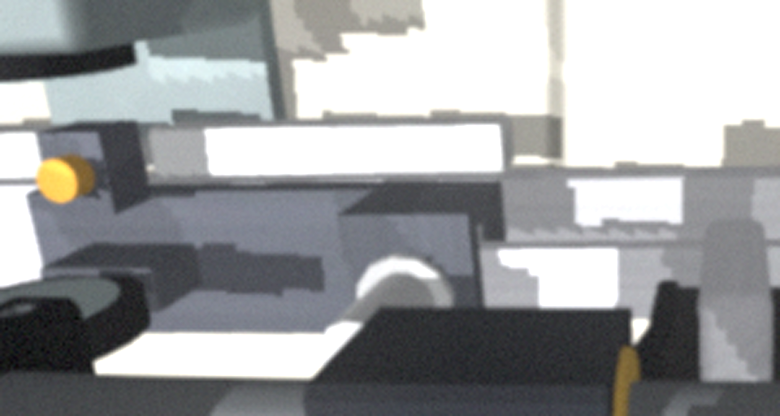

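The carriage stayed still at y = -0.0658 while the handle moved 2 mm, so the ball is seated and the handle sits mid-play. The crop shows the pin still in the fork at (405,285) and the fingers still gripping. I'll hand the job in.

```bash
python3 -c "from h import *;print(ticket.close_job())"
```

```text
the job is handed in; nothing more can be done
None
```

The job is handed in: the pin was pushed fully home before the carriage moved, the ball is seated in the notch, and the gripper is still holding the handle at about 15 s of the 48 s allowed; no verdict came back.

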